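Slide a filter carrier along the rail into its corner pocket

ROBOT

A 7-joint arm with a two-finger parallel gripper is mounted at the origin on the work surface. World frame = base frame: x ahead of the robot, y to its left, z up, the work surface at z = 0. Lengths are in m, angles in rad, forces in N, time in s.
With the tool pointing down it reaches from about 0.35 to 0.9 m from the base axis. Payload 8.1 kg.
Tool frame: the origin (TCP) lies between the finger pads; the fingertips stand 22 mm ahead of it and the grasp point (between the pads) lies 3 mm ahead of it; z points along the fingers, x is the direction in which the jaws open and shut, and the axes are right-handed (so a half turn about z gives the same grasp; the last joint's range is limited). The gripper opens to 92 mm and grips with 3 to 60 N. Pads are 19 mm wide; open, the fingers measure 130 mm over their backs; the gripper's body (75 mm by 190 mm) begins 47 mm behind the grasp point.
Start: joints at [-0.103, 0.434, 0.025, 1.573, -0.012, 1.134, -0.075], TCP at [0.625, -0, 0.249] pointing down, gripper open.
Joint ranges: [-2.62, 2.62], [-0.44, 2.09], [-1.27, 1.32], [0.08, 2.57], [-1.32, 4.46], [0.12, 2], [-2.74, 2.74]. Speed limits (rad/s): [2.22, 2.22, 3.01, 3.01, 3.14, 3.14, 3.14].

INTERFACE

Orientations are given as a rotation vector (axis times angle).
In Python, from cell import arm, vision, order gives the robot as it stands.
- The arm moves only by the tool apply_moves, never from a script. Its argument "commands" is a list of rows, each a list of 6 numbers: the shift along the tool's x, y, z in cm, then the turn, a rotation vector about the tool's x, y, z in rad. A call has 1 to 5 rows; each row shifts and turns the commanded pose from where the row before left it, along the tool's axes as they then stand; what a row does not reach is not made up. A row lasts 1/10 s, in which the tool goes at most 50 mm and 8.59 degrees, less where a joint would pass 70% of its speed; a pose out of reach is approached as far as the arm can. A call with a gripper value outside its range is refused whole. "claw" is the closure, from -1 (fully open) to 1 (shut), so that 0 is half open, set as the call begins (left out, the last holds). The fingers move at their own pace and stop on an object; "newtons" is the grip in N (left out, the last holds). Time passes only in rows, so rows that do not move let the fingers close. It gives the time, the measured TCP pose, the force and the opening at its end, in the units of the state.
- arm.observe(): the state, without advancing time (a new reading comes with each control period).
- vision.get_image(name): name is "scene" or "side" or "wrist"; returns (picture, depth): 420x560x3 uint8, red, green, blue; 420x560 float32, m along the optical axis (not along the pixel's ray), 0 where there is no reading.
- vision.get_calibration(name): a dict with "K" (3x3 intrinsics, pixels), "D" ([k1, k2, p1, p2, k3] as OpenCV has them; the pictures are not rectified), "R" (3x3) and "t" (3): a world point X has camera coordinates R X + t. Camera axes: x right, y down, z forward; pixel columns grow to the right and rows downward; lengths in m; the calibration is good to about 2 mm. A picture is of the moment at which its call begins: read the wrist's pose just before it. get_calibration takes no time and is no camera call; for the wrist camera it gives the pose at the moment of the call.
- order.sign_off(): hands the job in, once; it reports no verdict.
The state is a dict: "clock": time; "joints": joint angles; "dq": joint speeds; "joint_efforts": joint torques, N m; "position": TCP position; "ee_rot": TCP orientation; "force": force on the tool from outside, world axes, zero at the start; "ft_torque": the same for the moment, N m; "width": opening from 0.0 (shut) to 1.0 (fully open).
Only numpy, scipy, OpenCV 4.12 (cv2) and the standard library are available. Lean on these libraries where they do the work, as an engineer would, in place of code of your own. Each camera call takes 0.05 s, during which the arm holds its last target.

TASK

Push the loose square filter carrier flat against the long rail of the loading plate, clear of both ends, then slide it along, keeping it against the rail, into the corner pocket beside the short rectangular guide block, until it sits fully home against both the rail and the end stop. Only push or press it with the fingertips: it stays flat on the plate and is never lifted, and the round carrier and the other things are left where they are.

Things in the scene. Friction and masses are not known exactly. Their poses are not given: they have to be found in the camera images.
- plate: black anodised loading plate fixed to the bench, 12 mm thick. Origin on the bench surface; z up; x points across the plate to the rail, y runs along the rail. In its frame the plate spans x -105 to +80 mm, y -160 to +160 mm, and the rail's inner face lies at x = +60 mm. Position varies, yaw within 0.3 rad of zero
- rail: steel rail fixed on the plate, 14 mm tall above it; origin 12 mm above the plate's origin, same axes. The long bar spans x +60 to +75 mm, y -152 to +152 mm. At both ends an end stop 12 mm thick, equally tall, reaches from the rail towards -x (x +15 to +60 mm), with inner faces at y = +140 and y = -140 mm
- guide: short steel guide block fixed on the plate, 10 mm (x) by 26 mm (y) by 12 mm tall, axes as the plate's, origin at the centre of its underside. It stands at x = +11 mm, y = +120 or -120 mm in the plate frame (either end, varies). Rail, end stop and guide block form the pocket, 44 mm wide, open towards the plate's middle. The carrier's home: centre 29 mm along +x from the guide's centre, same y
- post: round steel post fixed on the plate, 16 mm diameter, 12 mm tall, at x = +11 mm at the other end of the rail from the guide block: that end is not the pocket to use. Origin at the centre of its underside
- carrier: loose square filter carrier, white plastic, 40 by 40 by 16 mm tall, a round glass window in its top; 55 to 115 g, slides freely. Origin at the centre of its underside. Starts on the plate near the middle, 35 to 75 mm short of the rail, turned by up to 0.5 rad from the plate. When home it stands out 7 mm past the guide block on the open side
- round_carrier: loose round filter carrier, white plastic, 40 mm diameter, 16 mm tall, standing on the plate near one of its two near (-x) corners; leave it alone. Origin at the centre of its underside
- weight: loose brass weight, 26 mm diameter, 30 mm tall, standing on the plate near the other near corner; leave it alone. Origin at the centre of its underside
- dish: loose shallow glass dish, 86 mm diameter, 16 mm tall, on the bench beside one end of the plate; leave it alone
- bottle: loose small glass bottle with brass cap, 60 mm diameter, 62 mm tall, on the bench beside the other end of the plate; leave it alone
- mouse: loose black computer mouse, about 100 by 58 by 30 mm, on the bench just beyond the rail; leave it alone
- tweezers: loose steel tweezers, about 130 mm long, 12 mm wide, 3 mm tall, lying on the bench just beyond the rail; leave them alone

How it is judged:
By the outcome, as a careful person would: the job done as asked, in the order asked, and still so for the second after the job is handed in, with the robot touching nothing.
It also fails if it takes over 51 s, if anything falls off the work surface, if the arm or the gripper's body presses on something with over 40 N, if the wrist force passes 120 N, or if a joint passes its speed limit or range.

## Working session

There is one attempt and no reset: what is moved stays moved. The work goes in short steps, Python scripts to look and compute and a tool call to move; the robot and the scene stay as the last step left them, time stands still between calls to the robot, and variables do not carry over. Pictures are saved under pics/ and viewed, and the job is handed in when it is done.

Besides the shell and the picture viewer there is one more tool, called in YAML: its name, and indented under it one key for each argument. apply_moves: Moves the arm, as the interface text tells. Its arguments: {"type":"object","properties":{"commands":{"type":"array","items":{"type":"array","items":{"type":"number"}}},"claw":{"type":"number"},"newtons":{"type":"number"}},"required":["commands"]}

```bash
ls; mkdir -p pics
python3 - <<'E'
from cell import arm, vision, order
import cv2,numpy as np,json
s=arm.observe();print(s)
for n in ("scene","side","wrist"):
    c=vision.get_calibration(n);print(n,c)
    p,d=vision.get_image(n);cv2.imwrite(f"pics/{n}0.png",p[:,:,::-1]);np.savez(f"pics/{n}0.npz",p=p,d=d,**{k:np.array(v) for k,v in c.items()})
E
```

```text
pics
{'clock': 0.0, 'joints': array([-0.10257356,  0.43518878,  0.02493294,  1.5740995 , -0.01159112,
        1.13401661, -0.07510124]), 'dq': array([ 0.00028957, -0.00135352,  0.00105069,  0.00097425, -0.00018797,
       -0.00051704, -0.00044567]), 'joint_efforts': array([ 3.89017032e-04, -6.67853522e+01,  9.84863900e-01, -3.14464223e+01,
       -6.05165795e-02,  4.27553023e-02,  1.12382318e-04]), 'position': array([ 6.24513721e-01, -5.12377839e-05,  2.47964814e-01]), 'ee_rot': array([ 3.14145899e+00, -9.02111633e-05, -2.45342100e-03]), 'force': array([-0.75899425,  0.11544273,  0.63876137]), 'ft_torque': array([0.00011572, 0.00686358, 0.03268017]), 'width': 1.0020465890309254}
scene {'K': array([[410.83013921,   0.        , 283.33093751],
       [  0.        , 410.83013921, 218.44580021],
       [  0.        ,   0.        ,   1.        ]]), 'D': array([-0.05973311,  0.        ,  0.        ,  0.        ,  0.        ]), 'R': array([[-0.36499572,  0.93092074, -0.01283401],
       [ 0.73238654,  0.27858907, -0.62128745],
       [-0.57479395, -0.23616671, -0.78347763]]), 't': array([ 0.
[... 264 characters left out ...]
 0.       ]), 'R': array([[-0.7207636 , -0.69317516,  0.00283406],
       [-0.4448172 ,  0.45937757, -0.76883672],
       [ 0.53163661, -0.55541016, -0.63943887]]), 't': array([0.48430413, 0.28554711, 0.65819414])}
wrist {'K': array([[368.82741883,   0.        , 280.54595183],
       [  0.        , 368.82741883, 208.482594  ],
       [  0.        ,   0.        ,   1.        ]]), 'D': array([-0.00049483,  0.        ,  0.        ,  0.        ,  0.        ]), 'R': array([[ 9.99999153e-01, -9.93684361e-04, -8.40424286e-04],
       [-6.86484251e-04, -9.51374089e-01,  3.08037128e-01],
       [-1.10564957e-03, -3.08036290e-01, -9.51373965e-01]]), 't': array([-0.62361616, -0.03840735,  0.39155396])}
```

View pics/scene0.png

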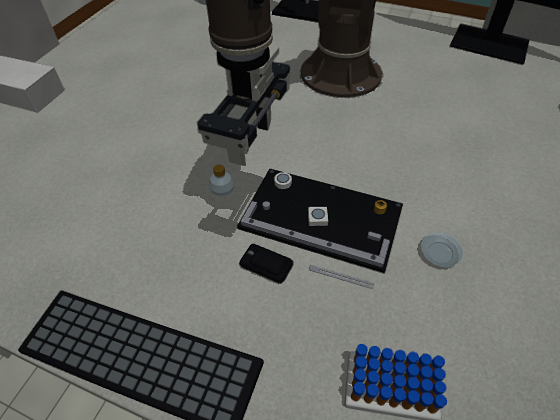

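View pics/side0.png

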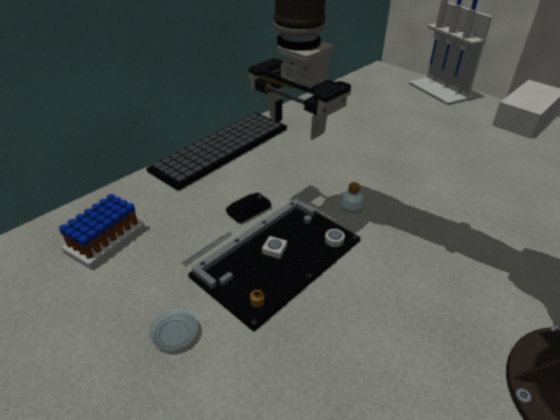

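View pics/wrist0.png

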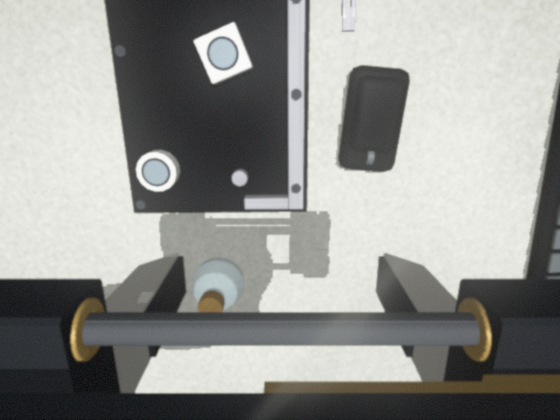

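Images show: the guide block is at the far (+y) end (scene 374,237; side 226,278), the post and round carrier are at the near (−y) end, and the carrier is mid-plate (wrist 222,53). I'll shift over the plate for a better wrist view.

apply_moves:
  commands:
    - [-0.8,-2,0,0,0,0]
    - [-0.8,-2,0,0,0,0]
    - [-0.8,-2,0,0,0,0]
    - [-0.8,-2,0,0,0,0]
    - [-0.8,-2,0,0,0,0]
  claw: 1
  newtons: 20

```text
clock: 0.65
position: [0.5845, 0.1007, 0.2485]
ee_rot: [3.141, -0.0, -0.001]
force: [-0.2, 0.5, -0.9]
width: 0.615
```

apply_moves:
  commands:
    - [0,0,0,0,0,0]
    - [0,0,0,0,0,0]
    - [0,0,0,0,0,0]

```text
clock: 0.95
position: [0.5854, 0.0987, 0.2486]
ee_rot: [3.141, -0.002, 0.0]
force: [0.1, -0.0, 1.3]
width: 0.358
```

```bash
cat > h.py <<'E'
from cell import arm, vision, order
import cv2,numpy as np
def grab(n,tag):
    c=vision.get_calibration(n);p,d=vision.get_image(n)
    cv2.imwrite(f"pics/{n}{tag}.png",p[:,:,::-1]);return p,d,c
def ray(c,uv,z):
    uv=np.asarray(uv,float).reshape(-1,1,2)
    n=cv2.undistortPoints(uv,c["K"],c["D"]).reshape(-1,2)
    d=np.c_[n,np.ones(len(n))]@c["R"]; C=-c["R"].T@c["t"]
    return C+d*((z-C[2])/d[:,2])[:,None]
def proj(c,X):
    X=np.asarray(X,float).reshape(-1,3)
    return cv2.projectPoints(X,cv2.Rodrigues(c["R"])[0],c["t"],c["K"],c["D"])[0].reshape(-1,2)
E
python3 - <<'E'
from h import *
s=arm.observe();print(s["clock"],s["position"],s["ee_rot"],s["width"])
p,d,c=grab("wrist","1");np.savez("pics/w1.npz",p=p,d=d,**c)
E
```

```text
0.95 [0.58536063 0.09867532 0.24861503] [ 3.14079208e+00 -2.24745528e-03  1.21476463e-04] 0.3575785096642633
```

View pics/wrist1.png

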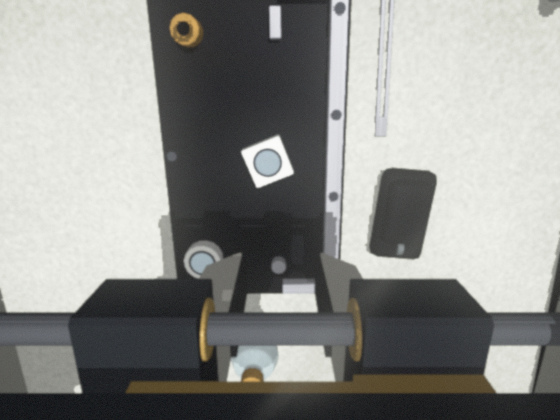

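The carrier is at (267,162), the guide at (275,22), the rail inner edge at about x=328 px, and the weight at (185,30). Next I'll measure the edges.

```bash
cat > meas.py <<'E'
from h import *
import sys
def carrier(p,c,z=0.028,lo=None):
    h=cv2.cvtColor(p,cv2.COLOR_RGB2HSV)
    m=((p.min(2)>(lo or 185))).astype(np.uint8)
    return m
E
python3 - <<'E'
from h import *
f=np.load("pics/w1.npz");p=f["p"];c={k:f[k] for k in("K","D","R","t")}
g=cv2.cvtColor(p,cv2.COLOR_RGB2GRAY)
print("row160",g[160,240:350]);print("row60",g[60,320:352]);print("row 230",g[230,315:345])
print("guide row22",g[22,262:290]);print("guide col275",g[0:50,275])
m=(g>130).astype(np.uint8); 
n,l,st,ce=cv2.connectedComponentsWithStats(m)
for i in range(1,n):
    if st[i,4]>60: print(i,st[i],ce[i])
E
```

```text
row160 [ 59  53  61  85 150 222 245 250 250 250 250 248 236 181 136 151 181 191
 193 194 191 195 191 190 192 188 188 191 192 192 192 191 192 189 191 193
 192 188 180 155 132 165 228 247 250 251 249 243 219 153  94  71  65  65
  64  67  67  69  64  69  66  69  65  67  65  68  68  72  69  63  67  68
  70  68  71  69  67  72  69  72  75  73  72  70  75  88 125 177 213 224
 224 222 222 221 222 222 219 218 219 219 217 195 146 111 155 211 229 231
 231 231]
row60 [ 66  68  73  73  68  67  63  69  90 129 179 213 223 227 226 226 224 227
 226 226 223 226 227 229 226 209 151 106 139 200 224 227]
row 230 [ 50  54  51  51  52  51  53  55  73 102 122 136 138 136 135 134 133 135
 135 140 157 192 202 188 135 104 151 207 226 229]
guide row22 [ 53  49  54  55  54  52  68 128 189 215 221 222 224 225 224 223 224 210
 159  99  65  59  52  54  58  55  54  59]
guide col275 [ 51  56  55  51  69 125 193 220 224 226 224 226 225 225 224 225 225 225
 225 225 225 224 225 223 225 223 222 223 223 222 223 223 222 222 223 220
 212 176 123  78  54  41  45  49  47  49  55  54  53  52]
1 [    0     0   176   313 48192] [ 78.53649983 152.63244937]
2 [  325     0   235   313 61478] [451.1384723  139.60411855]
3 [269   6  12  32 365] [274.75616438  21.23561644]
4 [170  13  29  31 332] [185.76204819  25.27710843]
7 [ 241  135   53   53 1765] [267.23966006 161.3694051 ]
8 [184 245  37  33 347] [199.00864553 256.26801153]
10 [191 253  22  20 300] [200.52666667 261.8       ]
11 [ 245  283   73   30 1671] [284.71992819 300.00299222]
13 [200 313   6  47 175] [202.40571429 337.25142857]
14 [ 226  345  110   37 3369] [283.33630157 363.2623924 ]
15 [ 484  345   56   48 2278] [511.09482002 367.30289728]
16 [  17  346   65   47 2457] [ 49.07041107 368.62433862]
17 [244 377  16   5  61] [251.2295082  379.24590164]
```

```bash
cat > meas.py <<'E'
from h import *
def carrier(g,c,th=200,z=0.028,uv=None):
    m=(g>th).astype(np.uint8)
    n,l,st,ce=cv2.connectedComponentsWithStats(m)
    best=None
    for i in range(1,n):
        if uv is None or np.hypot(*(ce[i]-uv))<15:
            if st[i,4]>200 and (best is None or st[i,4]>st[best,4]): best=i
    cs,_=cv2.findContours((l==best).astype(np.uint8),cv2.RETR_EXTERNAL,cv2.CHAIN_APPROX_NONE)
    q=max(cs,key=cv2.contourArea).reshape(-1,2)
    X=ray(c,q,z)[:,:2]
    r=cv2.minAreaRect((X*1000).astype(np.float32))
    return r,q
def subedge(g,v,u0,u1,th):
    r=g[v,u0:u1].astype(float)
    for i in range(len(r)-1):
        if r[i]<th<=r[i+1]: return u0+i+(th-r[i])/(r[i+1]-r[i])
def rail(g,c,rows,u0,u1,th=145):
    uv=[(subedge(g,v,u0,u1,th),v) for v in rows]
    uv=[a for a in uv if a[0] is not None]
    X=ray(c,uv,0.026)[:,:2]
    vx,vy,x0,y0=cv2.fitLine(X.astype(np.float32),cv2.DIST_HUBER,0,0.001,0.001).ravel()
    if vy<0: vx,vy=-vx,-vy
    n=np.array([vy,-vx]); res=(X-[x0,y0])@n
    return np.array([x0,y0]),np.array([vx,vy]),res.std()
E
python3 - <<'E'
from meas import *
f=np.load("pics/w1.npz");p=f["p"];c={k:f[k] for k in("K","D","R","t")}
g=cv2.cvtColor(p,cv2.COLOR_RGB2GRAY)
for th in (180,205,235):
    print(th,carrier(g,c,th,uv=(267,161))[0])
x0,d,s=rail(g,c,range(20,205,2),310,345)
yaw=np.arctan2(-d[0],d[1]);print("rail",x0,d,"yaw",yaw,s)
n=np.array([d[1],-d[0]])
gr,_=carrier(g,c,140,0.024,(275,21));print("guide",gr)
# plate frame coords: 
gc=np.array(gr[0])/1000; P=lambda X:((X-x0)@n*1000+60,(X-gc)@d*1000+120)
print("guide x",P(gc)); print("carrier",P(np.array(carrier(g,c,205,uv=(267,161))[0][0])/1000))
w=ray(c,[(185,30)],0.042)[0][:2];print("weight",P(w)); 
rc=ray(c,[(203,260)],0.028)[0][:2];print("round",P(rc))
E
```

```text
180 ((571.685302734375, 114.3937759399414), (39.88666534423828, 40.132259368896484), 21.82538604736328)
205 ((571.6755981445312, 114.37847137451172), (39.19667434692383, 39.36465072631836), 21.808902740478516)
235 ((571.7584838867188, 114.42791748046875), (37.93427658081055, 38.04888916015625), 22.114185333251953)
rail [0.6292134  0.18071994] [-0.00820814  0.9999663 ] yaw 0.008208231 5.5532294043761876e-05
guide ((579.756591796875, 238.6169891357422), (24.702560424804688, 9.641818046569824), 89.83766174316406)
guide x (np.float64(11.020091604595677), np.float64(120.0))
carrier (np.float64(1.9196030862740514), np.float64(-4.168003909252889))
weight (np.float64(-64.36567322740534), np.float64(111.64471183281529))
round (np.float64(-68.60705550934378), np.float64(-108.75119314547496))
```

Plate yaw is +0.008 rad. The rail face is at x≈0.629, home is near (0.609, 0.239), and the carrier is at (0.572, 0.114), turned about 0.38 rad. Next I'll turn the closed gripper 90° so both fingers make a flat pusher parallel to the rail.

apply_moves:
  commands:
    - [0,0,0,0,0,0.142]
    - [0,0,0,0,0,0.142]
    - [0,0,0,0,0,0.142]
    - [0,0,0,0,0,0.142]
    - [0,0,0,0,0,0.142]

```text
clock: 1.5
position: [0.5854, 0.0988, 0.2487]
ee_rot: [2.941, -1.103, 0.0]
force: [0.6, 0.0, 0.3]
width: 0.007
```

apply_moves:
  commands:
    - [0,0,0,0,0,0.142]
    - [0,0,0,0,0,0.142]
    - [0,0,0,0,0,0.142]
    - [0,0,0,0,0,0.142]
    - [0,0,0,0,0,0.142]

```text
clock: 2.0
position: [0.5854, 0.0988, 0.2487]
ee_rot: [2.375, -2.057, 0.001]
force: [-0.2, 0.4, -0.5]
width: 0.005
```

apply_moves:
  commands:
    - [0,0,0,0,0,0.143]
    - [-0.5,2.2,2,0,0,0]
    - [-0.5,2.2,3,0,0,0]
    - [-0.5,2.1,3,0,0,0]
    - [0,0,2,0,0,0]

```text
clock: 2.5
position: [0.5167, 0.1142, 0.1469]
ee_rot: [2.228, -2.211, -0.004]
force: [-0.3, 0.4, 0.3]
width: 0.005
```

apply_moves:
  commands:
    - [0,0,2,0,0,0]
    - [0,0,2,0,0,0]
    - [0,0,0,0,0,0]
    - [0,0,0,0,0,0]
    - [0,0,0,0,0,0]

```text
clock: 3.0
position: [0.5208, 0.1142, 0.1098]
ee_rot: [-2.228, 2.213, -0.001]
force: [0.5, 0.4, -0.4]
width: 0.002
```

Run:
```python
from h import *
s=arm.observe();print(s["clock"],s["position"],cv2.Rodrigues(s["ee_rot"])[0],s["width"],s["force"],s["joints"])
p,d,c=grab("wrist","2");np.savez("pics/w2.npz",p=p,d=d,**c)
```

```text
3.0 [0.5208053  0.11423669 0.10976942] [[ 7.03810741e-03 -9.99973963e-01  1.59351741e-03]
 [-9.99975179e-01 -7.03757583e-03  3.38952523e-04]
 [-3.27729198e-04 -1.59586344e-03 -9.99998673e-01]] 0.0018634134106389887 [ 0.45871037  0.38699828 -0.44882461] [-0.52262357  0.45596464  0.27812562  1.97164659 -0.18095106  0.73583204
 -1.70083328]
```

View pics/wrist2.png

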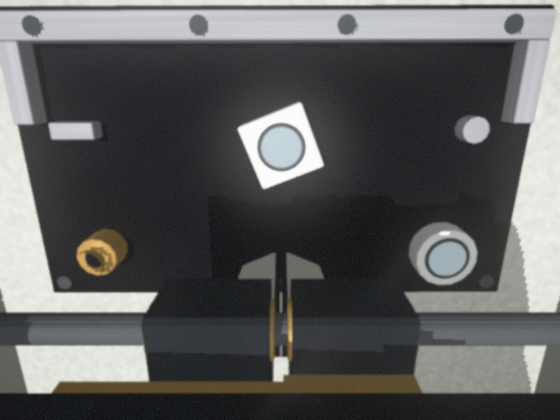

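The camera now looks toward the rail. The carrier's near corner is at (262,188), which will land on the left finger if I open a gap of about 12 mm. Now descending behind it.

apply_moves:
  commands:
    - [0,0,2,0,0,0]
    - [0,0,2,0,0,0]
    - [0,0,1.5,0,0,0]
    - [0,0,1,0,0,0]
    - [0,0,0,0,0,0]
  claw: 0.74

```text
clock: 3.55
position: [0.5197, 0.1144, 0.0433]
ee_rot: [2.229, -2.212, -0.001]
force: [-0.3, -0.4, -1.2]
width: 0.132
```

apply_moves:
  commands:
    - [0,0,0.2,0,0,0]
    - [0,0,0.2,0,0,0]
    - [0,0,0,0,0,0]
    - [0,0,0,0,0,0]

```text
clock: 3.95
position: [0.5202, 0.1146, 0.0401]
ee_rot: [-2.23, 2.212, -0.0]
force: [-0.4, -0.5, 0.9]
width: 0.131
```

Run:
```python
from h import *
s=arm.observe();print(s["clock"],s["position"],s["width"],s["force"])
p,d,c=grab("wrist","3");np.savez("pics/w3.npz",p=p,d=d,**c)
```

```text
3.95 [0.52015871 0.11457401 0.04011663] 0.13061157987891944 [-0.37725404 -0.50813861  0.85921231]
```

View pics/wrist3.png

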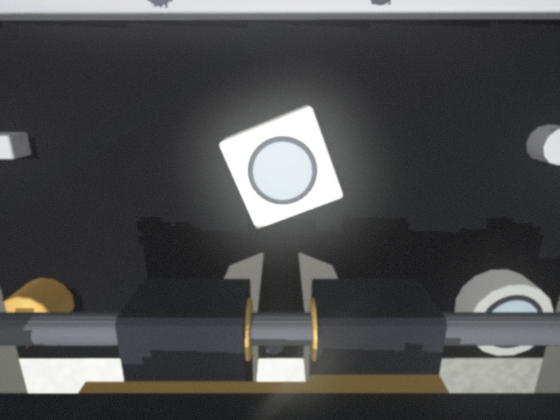

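Run:
```python
from meas import *
f=np.load("pics/w3.npz");p=f["p"];c={k:f[k] for k in("K","D","R","t")}
g=cv2.cvtColor(p,cv2.COLOR_RGB2GRAY)
r,q=carrier(g,c,205,uv=(282,168));print(r,cv2.boxPoints(r))
print("tips",ray(c,[(262,254),(300,254),(228,278),(335,278)],0.018))
```

```text
((572.0263671875, 114.11280822753906), (39.74128341674805, 39.49516296386719), 21.848957061767578) [[546.23376 125.0468 ]
 [560.9324   88.38865]
 [597.819   103.17882]
 [583.12036 139.83698]]
tips [[0.52979711 0.12300313 0.018     ]
 [0.52992056 0.10519438 0.018     ]
 [0.51709937 0.13940303 0.018     ]
 [0.51745578 0.08813632 0.018     ]]
```

apply_moves:
  commands:
    - [0,0,0.2,0,0,0]
    - [0,-0.5,0,0,0,0]
    - [0,-0.5,0,0,0,0]
    - [0,-0.4,0,0,0,0]
    - [0,-0.4,0,0,0,0]
  claw: 0.85

```text
clock: 4.5
position: [0.5383, 0.1146, 0.0377]
ee_rot: [2.23, -2.213, -0.0]
force: [-1.6, -0.0, 0.0]
width: 0.075
```

apply_moves:
  commands:
    - [0,-0.4,0,0,0,0]
    - [0,-0.4,0,0,0,0]
    - [0,-0.4,0,0,0,0]
    - [0,-0.4,0,0,0,0]
    - [0,-0.4,0,0,0,0]

```text
clock: 5.0
position: [0.5582, 0.1148, 0.0377]
ee_rot: [-2.23, 2.213, 0.0]
force: [-0.2, 0.5, 0.4]
width: 0.074
```

Run:
```python
from meas import *
s=arm.observe();print(s["clock"],s["position"],s["width"],s["force"])
p,d,c=grab("wrist","4");np.savez("pics/w4.npz",p=p,d=d,**c)
g=cv2.cvtColor(p,cv2.COLOR_RGB2GRAY)
r,q=carrier(g,c,205,uv=None if 0 else (282,190));print(r)
```

```text
5.0 [0.55822344 0.11481411 0.03771878] 0.07351026997700356 [-0.23086052  0.53843474  0.4245086 ]Traceback (most recent call last):
  File "<stdin>", line 5, in <module>
  File "meas.py", line 10, in carrier
    q=max(cs,key=cv2.contourArea).reshape(-1,2)
      ~~~^^^^^^^^^^^^^^^^^^^^^^^^
ValueError: max() iterable argument is empty
```

View pics/wrist4.png

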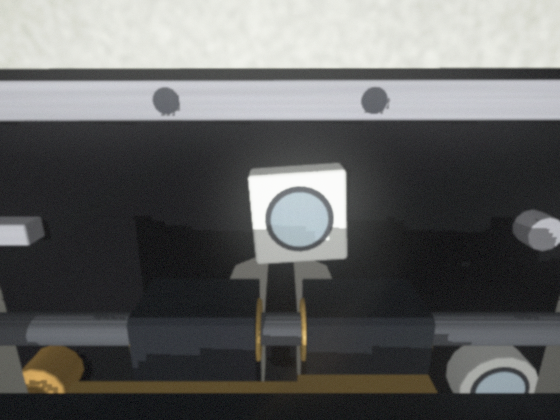

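The carrier has nearly squared up to the pusher (250–347 px) but now sits about 7 mm to the −y side of it. I'll back off, recentre and push on to the rail.

apply_moves:
  commands:
    - [0,0.4,0,0,0,0]
    - [0.4,0,0,0,0,0]
    - [0.35,0,0,0,0,0]
    - [0,-0.4,0,0,0,0]
    - [0,-0.4,0,0,0,0]

```text
clock: 5.55
position: [0.5623, 0.1071, 0.0378]
ee_rot: [-2.229, 2.213, -0.0]
force: [0.2, 0.1, 1.0]
width: 0.074
```

apply_moves:
  commands:
    - [0,-0.4,0,0,0,0]
    - [0,-0.4,0,0,0,0]
    - [0,-0.4,0,0,0,0]
    - [0,-0.2,0,0,0,0]
    - [0,-0.2,0,0,0,0]

```text
clock: 6.05
position: [0.5781, 0.1074, 0.0377]
ee_rot: [2.23, -2.213, -0.0]
force: [-1.9, -0.3, -0.2]
width: 0.077
```

apply_moves:
  commands:
    - [0,-0.1,0,0,0,0]
    - [0,-0.1,0,0,0,0]
    - [0,0,0,0,0,0]

```text
clock: 6.35
position: [0.5798, 0.1074, 0.0377]
ee_rot: [2.23, -2.213, -0.0]
force: [-1.6, 1.1, -0.1]
width: 0.074
```

Run:
```python
from meas import *
s=arm.observe();print(s["clock"],s["position"],s["width"],s["force"])
p,d,c=grab("wrist","5");np.savez("pics/w5.npz",p=p,d=d,**c)
```

```text
6.35 [0.57980114 0.10741129 0.03766451] 0.07432588130161331 [-1.55324481  1.05873591 -0.08221481]
```

View pics/wrist5.png

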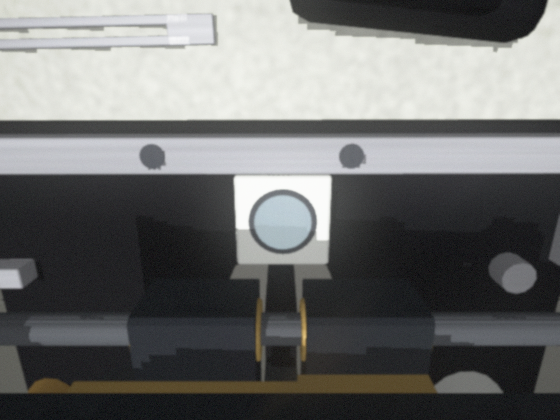

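The carrier is square and at the rail (rail edge and carrier edge meet around row 175). I'll press until the force confirms contact.

apply_moves:
  commands:
    - [0,-0.1,0,0,0,0]
    - [0,-0.1,0,0,0,0]
    - [0,0,0,0,0,0]

```text
clock: 6.7
position: [0.5799, 0.1074, 0.0374]
ee_rot: [2.228, -2.211, -0.004]
force: [-8.6, 0.2, 4.6]
width: 0.08
```

Contact is confirmed at about 9 N toward the rail, mid-rail and clear of both ends. Next I'll back off, raise, turn back 90° and go behind the trailing (−y) face.

apply_moves:
  commands:
    - [0,0.5,0,0,0,0]
    - [0,1.5,0,0,0,0]
    - [0,0,-2,0,0,0]
    - [0,0,-2,0,0,0]
    - [0,0,-2,0,0,-0.142]

```text
clock: 7.2
position: [0.5622, 0.1075, 0.0985]
ee_rot: [-2.382, 2.048, -0.001]
force: [0.2, -0.1, -0.3]
width: 0.072
```

apply_moves:
  commands:
    - [0,0,0,0,0,-0.142]
    - [0,0,0,0,0,-0.142]
    - [0,0,0,0,0,-0.142]
    - [0,0,0,0,0,-0.142]
    - [0,0,0,0,0,-0.142]
  claw: 0.78

```text
clock: 7.7
position: [0.5625, 0.1073, 0.098]
ee_rot: [-2.948, 1.085, -0.002]
force: [-0.2, -0.0, 0.3]
width: 0.11
```

apply_moves:
  commands:
    - [0,0,0,0,0,-0.142]
    - [0,0,0,0,0,-0.142]
    - [0,0,0,0,0,-0.142]
    - [0,0,0,0,0,-0.142]
    - [0,0,0,0,0,-0.143]

```text
clock: 8.2
position: [0.5624, 0.1073, 0.098]
ee_rot: [-3.141, -0.009, -0.002]
force: [0.1, -0.2, -1.1]
width: 0.111
```

apply_moves:
  commands:
    - [1.5,1.5,0,0,0,0]
    - [1.5,1.5,0,0,0,0]
    - [1.4,1.5,0,0,0,0]
    - [0,0,0,0,0,0]
    - [0,0,0,0,0,0]

```text
clock: 8.7
position: [0.6061, 0.0621, 0.0977]
ee_rot: [-3.141, 0.002, -0.001]
force: [-0.3, -0.6, -0.7]
width: 0.111
```

Run:
```python
from meas import *
s=arm.observe();print(s["clock"],s["position"],cv2.Rodrigues(s["ee_rot"])[0],s["width"],s["force"])
p,d,c=grab("wrist","6");np.savez("pics/w6.npz",p=p,d=d,**c)
```

```text
8.7 [0.60611387 0.06207928 0.09766072] [[ 9.99999236e-01 -1.13463598e-03  4.91099220e-04]
 [-1.13473262e-03 -9.99999337e-01  1.96549213e-04]
 [ 4.90875883e-04 -1.97106330e-04 -9.99999860e-01]] 0.1111031644157409 [-0.26889339 -0.60631302 -0.65346907]
```

View pics/wrist6.png

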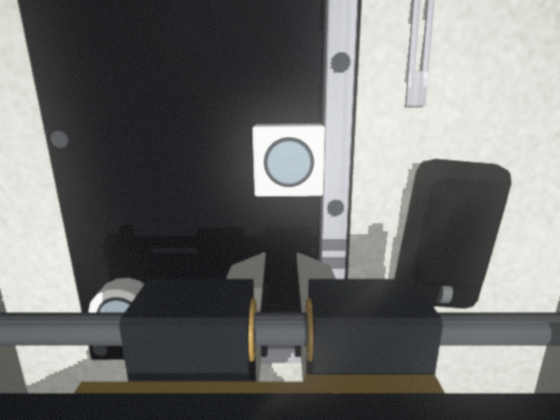

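The carrier sits flush along the rail (253–324 × 125–196), with the fingers behind it. I'll trim the yaw by 0.009 and descend.

apply_moves:
  commands:
    - [0,0,1.5,0,0,-0.009]
    - [0,0,1.5,0,0,0]
    - [0,0,1,0,0,0]
    - [0,0,1,0,0,0]
    - [0,0,0,0,0,0]

```text
clock: 9.25
position: [0.6047, 0.0623, 0.0457]
ee_rot: [3.141, 0.014, -0.005]
force: [-0.8, -0.5, 0.1]
width: 0.111
```

apply_moves:
  commands:
    - [0,0,0.5,0,0,0]
    - [0,0,0.4,0,0,0]
    - [0,0,0,0,0,0]

```text
clock: 9.55
position: [0.6059, 0.0622, 0.0384]
ee_rot: [3.141, 0.014, -0.0]
force: [-0.8, 0.1, 0.6]
width: 0.11
```

Run:
```python
from meas import *
s=arm.observe();print(s["clock"],s["position"],s["ee_rot"],s["width"],s["force"])
p,d,c=grab("wrist","7");np.savez("pics/w7.npz",p=p,d=d,**c)
g=cv2.cvtColor(p,cv2.COLOR_RGB2GRAY)
print(ray(c,[(265,254),(298,254),(228,278),(335,278)],0.016))
```

```text
9.55 [0.60585159 0.06223391 0.03844282] [ 3.14147957e+00  1.39398381e-02 -3.70761181e-04] 0.10989039920890968 [-0.76428568  0.07997816  0.57032949]
[[0.59771027 0.0719868  0.016     ]
 [0.61320954 0.0721079  0.016     ]
 [0.57987949 0.05922853 0.016     ]
 [0.63126322 0.05962881 0.016     ]]
```

View pics/wrist7.png

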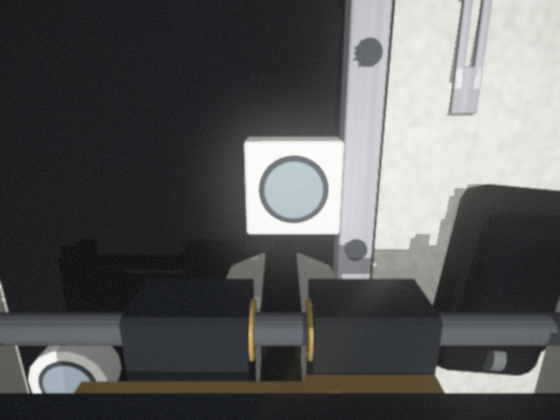

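apply_moves:
  commands:
    - [0.15,-0.5,0,0,0,0]
    - [0,-0.5,0,0,0,0]
    - [0,-0.4,0,0,0,0]
    - [0.01,-0.3,0,0,0,0]
    - [0.01,-0.4,0,0,0,0]

```text
clock: 10.1
position: [0.6075, 0.0834, 0.0388]
ee_rot: [3.141, 0.014, 0.0]
force: [0.0, -1.1, 0.8]
width: 0.107
```

apply_moves:
  commands:
    - [0.01,-0.5,0,0,0,0]
    - [0.01,-0.5,0,0,0,0]
    - [0.01,-0.5,0,0,0,0]
    - [0.01,-0.5,0,0,0,0]
    - [0.01,-0.5,0,0,0,0]

```text
clock: 10.6
position: [0.6075, 0.1087, 0.0386]
ee_rot: [3.141, 0.014, -0.001]
force: [-0.4, -0.5, -0.7]
width: 0.108
```

Run:
```python
from meas import *
s=arm.observe();print(s["clock"],s["position"],s["ee_rot"],s["width"],s["force"])
p,d,c=grab("wrist","8");np.savez("pics/w8.npz",p=p,d=d,**c)
```

```text
10.6 [0.60753488 0.10874932 0.03863813] [ 3.14147807e+00  1.41636108e-02 -5.92839683e-04] 0.10754767085085294 [-0.43284371 -0.53267196 -0.71953191]
```

View pics/wrist8.png

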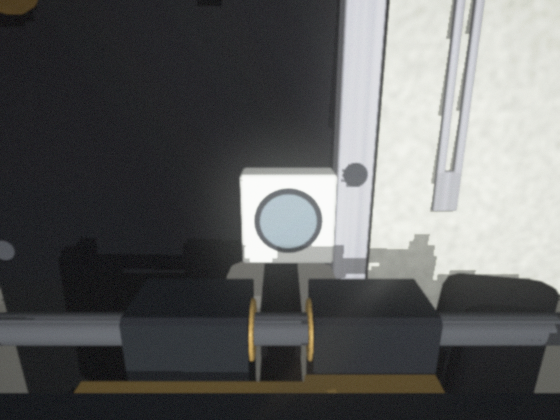

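Still flush with the rail and square. Continuing.

apply_moves:
  commands:
    - [0.01,-0.5,0,0,0,0]
    - [0.01,-0.5,0,0,0,0]
    - [0.01,-0.5,0,0,0,0]
    - [0.01,-0.5,0,0,0,0]
    - [0.01,-0.5,0,0,0,0]

```text
clock: 11.15
position: [0.608, 0.1338, 0.0387]
ee_rot: [-3.142, -0.014, 0.0]
force: [-0.7, -0.5, -0.6]
width: 0.11
```

apply_moves:
  commands:
    - [0.01,-0.5,0,0,0,0]
    - [0.01,-0.5,0,0,0,0]
    - [0.01,-0.5,0,0,0,0]
    - [0.01,-0.4,0,0,0,0]
    - [0.01,-0.3,0,0,0,0]

```text
clock: 11.65
position: [0.6083, 0.1558, 0.0387]
ee_rot: [-3.141, -0.014, -0.0]
force: [-0.1, -1.3, -0.4]
width: 0.111
```

Run:
```python
from meas import *
s=arm.observe();print(s["clock"],s["position"],s["ee_rot"],s["width"],s["force"])
p,d,c=grab("wrist","9");np.savez("pics/w9.npz",p=p,d=d,**c)
```

```text
11.65 [0.60830734 0.15581638 0.03874497] [-3.14147454e+00 -1.44477612e-02 -4.94797574e-05] 0.11059542432413008 [-0.11629334 -1.32979801 -0.39053283]
```

View pics/wrist9.png

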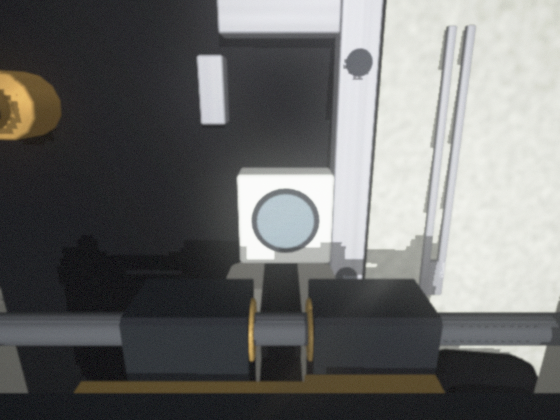

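```bash
cat > gap.py <<'E'
from meas import *
def gap(tag,vr=None,uv=(286,220)):
    f=np.load(f"pics/w{tag}.npz");p=f["p"];c={k:f[k] for k in("K","D","R","t")}
    g=cv2.cvtColor(p,cv2.COLOR_RGB2GRAY)
    for v in range(160,262,12): print(v,list(g[v,322:350]))
import sys
gap(sys.argv[1])
E
python3 gap.py 9; echo; python3 gap.py 8
```

```text
160 [np.uint8(87), np.uint8(84), np.uint8(87), np.uint8(86), np.uint8(84), np.uint8(81), np.uint8(81), np.uint8(83), np.uint8(96), np.uint8(105), np.uint8(108), np.uint8(118), np.uint8(137), np.uint8(172), np.uint8(207), np.uint8(223), np.uint8(229), np.uint8(229), np.uint8(231), np.uint8(229), np.uint8(229), np.uint8(230), np.uint8(232), np.uint8(230), np.uint8(231), np.uint8(230), np.uint8(228), np.uint8(229)]
172 [np.uint8(167), np.uint8(171), np.uint8(169), np.uint8(170), np.uint8(172), np.uint8(170), np.uint8(169), np.uint8(167), np.uint8(161), np.uint8(144), np.uint8(130), np.uint8(130), np.uint8(154), np.uint8(190), np.uint8(220), np.uint8(227), np.uint8(229), np.uint8(228), np.uint8(229), np.uint8(231), np.uint8(230), np.uint8(229), np.uint8(231), np.uint8(232), np.uint8(229), np.uint8(229), np.uint8(229), np.uint8(228)]
184 [np.uint8(252), np.uint8(252), np.uint8(251), np.uint8(251), np.uint8(251), np.uint8(251), np.uint8(252), np.uint8(252), np.uint8(250), np.uint8(247), np.uint8(239), np.uint8(221), np.uint8(203), np.uint8(214), np.uint8(225), np.uint8(229), np.uint8(230),
[... 5829 characters left out ...]
246), np.uint8(237), np.uint8(221), np.uint8(195), np.uint8(185), np.uint8(198), np.uint8(203), np.uint8(202), np.uint8(207), np.uint8(205), np.uint8(201), np.uint8(203), np.uint8(205), np.uint8(214), np.uint8(218), np.uint8(220), np.uint8(217), np.uint8(217), np.uint8(216)]
256 [np.uint8(185), np.uint8(183), np.uint8(184), np.uint8(184), np.uint8(185), np.uint8(185), np.uint8(184), np.uint8(184), np.uint8(180), np.uint8(174), np.uint8(159), np.uint8(141), np.uint8(133), np.uint8(140), np.uint8(138), np.uint8(140), np.uint8(143), np.uint8(140), np.uint8(142), np.uint8(143), np.uint8(163), np.uint8(193), np.uint8(211), np.uint8(219), np.uint8(215), np.uint8(213), np.uint8(214), np.uint8(213)]
```

There's no dark gap between carrier and rail (seam under 1 px), so it's flush. I'll continue into the pocket.

apply_moves:
  commands:
    - [0.01,-0.4,0,0,0,0]
    - [0.01,-0.5,0,0,0,0]
    - [0.01,-0.5,0,0,0,0]
    - [0.01,-0.5,0,0,0,0]
    - [0.01,-0.4,0,0,0,0]

```text
clock: 12.2
position: [0.6086, 0.179, 0.0387]
ee_rot: [-3.141, -0.015, 0.0]
force: [-0.3, -1.0, 0.4]
width: 0.111
```

apply_moves:
  commands:
    - [0.01,-0.4,0,0,0,0]
    - [0.01,-0.5,0,0,0,0]
    - [0.01,-0.5,0,0,0,0]
    - [0.01,-0.4,0,0,0,0]
    - [0.01,-0.4,0,0,0,0]

```text
clock: 12.7
position: [0.6089, 0.2007, 0.0388]
ee_rot: [3.141, 0.014, -0.0]
force: [-0.5, -0.4, 1.0]
width: 0.114
```

apply_moves:
  commands:
    - [0.01,-0.3,0,0,0,0]
    - [0.01,-0.2,0,0,0,0]
    - [0,-0.2,0,0,0,0]
    - [0,0,0,0,0,0]

```text
clock: 13.1
position: [0.6092, 0.2078, 0.0388]
ee_rot: [-3.141, -0.014, -0.001]
force: [0.2, 0.2, -0.6]
width: 0.112
```

Run:
```python
from meas import *
s=arm.observe();print(s["clock"],s["position"],s["ee_rot"],s["width"],s["force"])
p,d,c=grab("wrist","10");np.savez("pics/w10.npz",p=p,d=d,**c)
```

```text
13.1 [0.60916132 0.20780638 0.03879016] [-3.14114742e+00 -1.44797524e-02 -5.23862668e-04] 0.111802293117967 [ 0.16605936  0.20727613 -0.62284882]
```

View pics/wrist10.png

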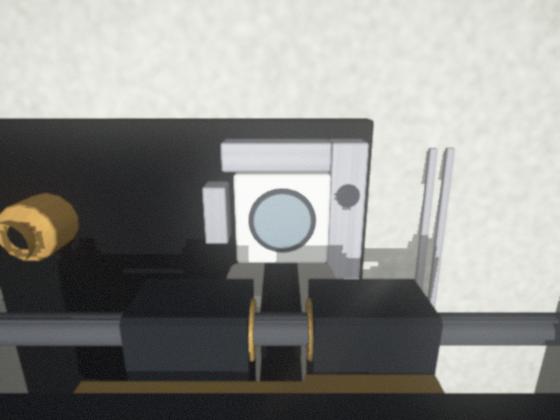

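Almost home: the leading edge at row 172 is next to the stop. I'll nudge in until I feel the stop.

apply_moves:
  commands:
    - [0,-0.1,0,0,0,0]
    - [0,-0.1,0,0,0,0]
    - [0,0,0,0,0,0]

```text
clock: 13.45
position: [0.6093, 0.2084, 0.0388]
ee_rot: [3.141, 0.013, 0.0]
force: [-0.0, -3.7, 2.2]
width: 0.108
```

apply_moves:
  commands:
    - [0,-0.1,0,0,0,0]
    - [0.05,-0.1,0,0,0,0]
    - [0.05,0,0,0,0,0]
    - [0,0,0,0,0,0]

```text
clock: 13.85
position: [0.6095, 0.2085, 0.0386]
ee_rot: [3.138, 0.011, -0.003]
force: [-2.9, -9.7, 5.5]
width: 0.116
```

Firm contact with the stop (about 10 N, with 3 N toward the rail). I'll back off straight and look from above.

apply_moves:
  commands:
    - [0,0.3,0,0,0,0]
    - [0,0.7,0,0,0,0]
    - [0,1,0,0,0,0]
    - [0,0.5,-2,0,0,0]
    - [0,0,-2,0,0,0]

```text
clock: 14.35
position: [0.61, 0.1843, 0.0785]
ee_rot: [3.14, 0.012, -0.002]
force: [1.2, 0.8, -0.1]
width: 0.11
```

apply_moves:
  commands:
    - [0,0,-2,0,0,0]
    - [0,0,0,0,0,0]
    - [0,0,0,0,0,0]

```text
clock: 14.65
position: [0.6105, 0.1859, 0.0989]
ee_rot: [-3.141, -0.013, -0.001]
force: [-0.4, -0.1, -1.0]
width: 0.109
```

Run:
```python
from meas import *
s=arm.observe();print(s["clock"],s["position"],s["force"])
p,d,c=grab("wrist","11");np.savez("pics/w11.npz",p=p,d=d,**c)
cv2.imwrite("pics/w11crop.png",cv2.resize(p[60:260,160:400,::-1],None,fx=3,fy=3,interpolation=cv2.INTER_CUBIC))
grab("scene","11");grab("side","11")
```

```text
14.65 [0.61046498 0.18594848 0.09890063] [-0.37673064 -0.13450855 -1.03773745]
```

View pics/w11crop.png

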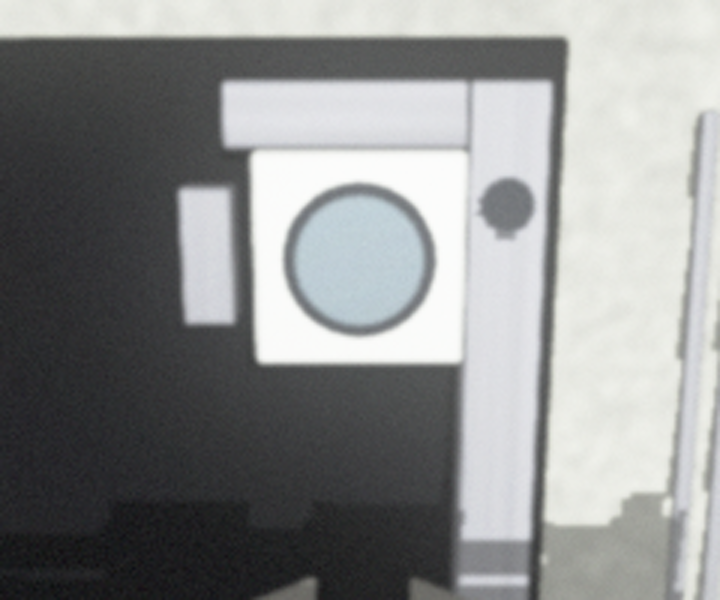

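View pics/side11.png

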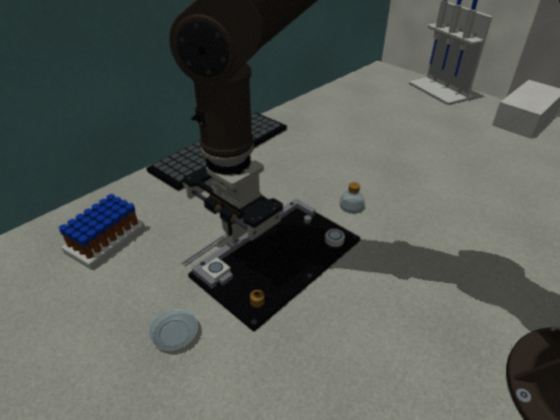

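The crop shows the carrier in the pocket with no gap to the stop (top edge) or the rail (right edge). A quick numeric check before hand-in.

Run:
```python
from meas import *
f=np.load("pics/w11.npz");p=f["p"];c={k:f[k] for k in("K","D","R","t")}
g=cv2.cvtColor(p,cv2.COLOR_RGB2GRAY)
r,_=carrier(g,c,240,uv=(280,146));print(r)
gr,_=carrier(g,c,150,0.024,(229,145));print(gr)
print(np.array(r[0])-gr[0])
```

```text
((608.7307739257812, 239.25442504882812), (38.128753662109375, 37.81360626220703), 0.41946426033973694)
((579.8783569335938, 238.77027893066406), (9.57345962524414, 24.92233657836914), 0.4294963479042053)
[28.85241699  0.48414612]
```

```bash
python3 -c "
from cell import order,arm
print(order.sign_off(),arm.observe()['clock'])"
```

```text
the job is handed in; nothing more can be done
the job is handed in; nothing more can be done
```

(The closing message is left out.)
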